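# Put the brown bottle away in the push-latch drawer

### The arm

A 6-joint arm with a two-finger parallel gripper is mounted at the origin on a cart in front of the work surface, level with it; the furniture and walls round the work are solid. World frame = base frame: x ahead of the robot, y to its left, z up, the work surface at z = 0. Lengths are in m, angles in rad, forces in N, time in s.
With the tool pointing down it reaches from about 0.35 to 0.775 m from the base axis. Payload 5.5 kg.
Tool frame: the origin (TCP) lies midway between the tips of the shut fingers; the grasp point (between the pads) lies 19 mm behind it; z points along the fingers, y is the line along which they close (so a half turn about z gives the same grasp; the last joint's range is limited). The gripper opens to 85 mm and grips with 20 to 120 N. Pads are 22 mm wide; open, the fingers measure 114 mm over their backs; the gripper's body (76 mm by 85 mm) begins 54 mm behind the grasp point. The pads swing forward as they close: fully open they stand 13 mm farther back than shut.
Start: joints at [-1.286, 0.313, 0.046, 1.304, 0, 1.431], TCP at [0.237, -0.524, 0.231] pointing down, gripper open.
Joint ranges: [-2.76, 2.76], [-0.86, 1.69], [-1.03, 1.26], [-2.2, 2.34], [-1.47, 1.5], [-3.14, 3.14]. Speed limits (rad/s): [2.57, 2.57, 3.14, 3.14, 3.14, 3.14].

### API

Orientations are given as a unit quaternion [w, x, y, z].
In Python, from workcell import telemetry, imaging, env gives the robot as it stands. The module is installed in compiled form; this text tells all that it offers.
- The arm moves only by the tool step_arm, never from a script. Its argument "moves" is a list of rows, each a list of 3 entries, a list of its own where there are three numbers: the shift along the tool's x, y, z in mm, then the turn, a rotation vector about the tool's x, y, z in rad, then the finger opening in mm, from 0 to 85.4. A call has 1 to 8 rows; each row is the pose to reach, as a shift and turn from the pose commanded when the call began, along the tool's axes at that moment; what a row does not reach only later rows make up. A row lasts 1/12 s, in which the tool goes at most 41.7 mm and 7.16 degrees, less where a joint would pass 70% of its speed; a pose out of reach is approached as far as the arm can. A call with a gripper value outside its range is refused whole. The fingers move at their own pace and stop on an object; "grip_force" is the grip in N (left out, the last holds). Time passes only in rows, so rows that repeat a pose let the fingers close. It gives the time, the measured TCP pose, the force, the opening and the grip force at its end, in the units of the state.
- telemetry.get_state(): the state, without advancing time (a new reading comes with each control period).
- imaging.read_camera(name): name is "scene" or "side" or "wrist"; returns the picture (384x512x3 uint8, red, green, blue); there is no depth.
- imaging.camera_params(name): a dict with "camera_matrix" (3x3 intrinsics, pixels), "D" ([k1, k2, p1, p2, k3] as OpenCV has them; the pictures are not rectified), "pose" (4x4, takes a point from camera to world coordinates). Camera axes: x right, y up, looking along -z (the intrinsics and any distortion apply to the point x, -y, -z); pixel columns grow to the right and rows downward; lengths in m; the calibration is good to about 2 mm. A picture is of the moment at which its call begins: read the wrist's pose just before it. camera_params takes no time and is no camera call; for the wrist camera it gives the pose at the moment of the call.
- env.hand_in(): hands the job in; it is judged then, once.
The state is a dict: "clock": time; "joint_pos": joint angles; "qvel": joint speeds; "tau": joint torques, N m; "tcp_pos": TCP position; "orientation": TCP orientation; "wrist_force": force on the tool from outside, world axes, zero at the start; "ft_torque": the same for the moment, N m; "finger_gap": finger opening in m; "grip_force": force on a finger pad.
Only numpy, scipy, OpenCV 4.12 (cv2) and the standard library are available. Lean on these libraries where they do the work, as an engineer would, in place of code of your own. Each camera call takes 0.05 s, during which the arm holds its last target. There are 200 camera calls.

### The job

Put the small brown bottle that stands near the front of the bench, to the right of the green-fronted drawer, away in the dark: press the green drawer front in as far as it goes and let go so that the drawer springs out, stand the bottle upright in the open drawer without dropping it, then push the drawer in as far as it goes so that it latches shut again when you let go.

Things in the scene. Friction and masses are not known exactly. Their poses are not given: they have to be found in the camera images.
- drawer (a joint): Drawer slide, m: 0 shut and latched, 0.095 fully out, -0.01 pressed in to its stop. Push-push latch: from 0, press in 7 to 10 mm and back away: a spring (4.5 N shut, 2 N out) drives the damped drawer fully out in about 1 s. From out, push in to 7 to 10 mm past 0 (up to 6 N) and back away: it returns to 0 and stays. Pressing to the stop is surest; once more would free it again.
- drawer_front (a point): Centre of the round brass press plate, 40 mm across, outer face, on the green drawer front; moves with the drawer. -x points out of the front (the way it opens), y along it, z up. 60 mm above the bench. The front is 152 mm wide, 12 mm thick, from 11 to 101 mm above the bench, no handle; latched, it stands 12 mm proud of its wooden unit.
- drawer_floor (a point): Middle of the drawer's inner floor, 22 mm above the bench, 62 mm behind the brass plate's face; moves with the drawer, same axes. Inside 98 mm along x, 144 mm along y; side and back walls 24 mm above the floor, front 79 mm. Fully out, the inside is all clear of the unit and open above. Unit: light wood, 178 wide, 136 deep, 111 mm high, fixed.
- brown_bottle: Small brown bottle with a pale label and black cap (fixed on), standing on the bench to the right of the drawer (another, far back at the left, is not meant); 42 mm in diameter, 76 mm high, 0.06 to 0.11 kg. Origin at the centre of its underside, z up along its axis. A white lidded cup (86 mm wide, 72 high) and a flat grey tin (76 wide, 32 high) stand 10 to 20 cm from it.

How it is judged:
By the outcome, as a careful person would: the job done as asked, in the order asked, and still so for the second after the job is handed in, with the robot touching nothing.
It also fails if it takes over 69 s, if anything falls off the work surface, if the arm or the gripper's body presses on something with over 40 N, if the wrist force passes 120 N, or if a joint passes its speed limit or range.

## Working session

There is one attempt and no reset: what is moved stays moved. The work goes in short steps, Python scripts to look and compute and a tool call to move; the robot and the scene stay as the last step left them, time stands still between calls to the robot, and variables do not carry over. Pictures are saved under pics/ and viewed, at most 10 in all, crops included, and the job is handed in when it is done.

Besides the shell and the picture viewer there is one more tool, called after "Emit:" in YAML: its name, and indented under it one key for each argument. step_arm: Moves the arm, as the interface text tells. Its arguments: {"type":"object","properties":{"moves":{"type":"array"},"grip_force":{"type":"number"}},"required":["moves"]}

```bash
mkdir -p pics
cat > h.py <<'E'
import numpy as np,cv2
from workcell import telemetry,imaging,env
from scipy.spatial.transform import Rotation as R
def ray(n,u,v,p=None):
    p=p or imaging.camera_params(n);K=np.array(p["camera_matrix"]);D=np.array(p["D"]);T=np.array(p["pose"])
    a=cv2.undistortPoints(np.array([[[u,v]]],float),K,D)[0,0]
    return T[:3,3],T[:3,:3]@np.array([a[0],-a[1],-1])
def onz(n,u,v,z,p=None):
    o,d=ray(n,u,v,p);return o+d*(z-o[2])/d[2]
def proj(n,X,p=None):
    p=p or imaging.camera_params(n);T=np.array(p["pose"]);c=T[:3,:3].T@(np.array(X)-T[:3,3])
    return cv2.projectPoints(np.array([[c[0],-c[1],-c[2]]]),np.zeros(3),np.zeros(3),np.array(p["camera_matrix"]),np.array(p["D"]))[0].ravel()
def totool(dw):
    s=telemetry.get_state();w,x,y,z=s["orientation"];return R.from_quat([x,y,z,w]).inv().apply(dw)
E
python3 - <<'E'
from h import *
ims=[imaging.read_camera(n) for n in("scene","side")]
cv2.imwrite("pics/a.png",cv2.resize(ims[0],(800,600),interpolation=cv2.INTER_CUBIC)[:,:,::-1])
cv2.imwrite("pics/b.png",cv2.resize(ims[1],(800,600),interpolation=cv2.INTER_CUBIC)[:,:,::-1])
s=telemetry.get_state();print(s)
for n in("scene","side"):print(np.round(imaging.camera_params(n)["pose"],3))
E
```

```text
{'clock': 0.1, 'joint_pos': array([-1.28557683e+00,  3.13925250e-01,  4.51120280e-02,  1.30359589e+00,
        3.56639061e-05,  1.43120658e+00]), 'qvel': array([-0.00029399,  0.00028337,  0.00267486, -0.00116172, -0.00104919,
       -0.00021104]), 'tau': array([ 1.99560323e-03, -4.81725597e+01,  2.99243456e+01,  1.27841695e-02,
       -1.36445296e-04, -6.56461040e-06]), 'tcp_pos': array([ 0.23686532, -0.52346104,  0.23050602]), 'orientation': array([-8.05550526e-04,  9.77526506e-01,  2.10811006e-01, -4.08806212e-05]), 'wrist_force': array([-0.20020982,  0.58358102,  0.00704969]), 'ft_torque': array([0.02272267, 0.00713543, 0.04902454]), 'grip_force': 0.0, 'finger_gap': 0.08539664695283215}
[[-0.887  0.218 -0.407  0.123]
 [-0.461 -0.389  0.797  0.766]
 [ 0.015  0.895  0.446  0.555]
 [ 0.     0.     0.     1.   ]]
[[-0.904  0.175 -0.391  0.158]
 [-0.428 -0.423  0.799  0.767]
 [-0.026  0.889  0.457  0.592]
 [ 0.     0.     0.     1.   ]]
```

View pics/a.png

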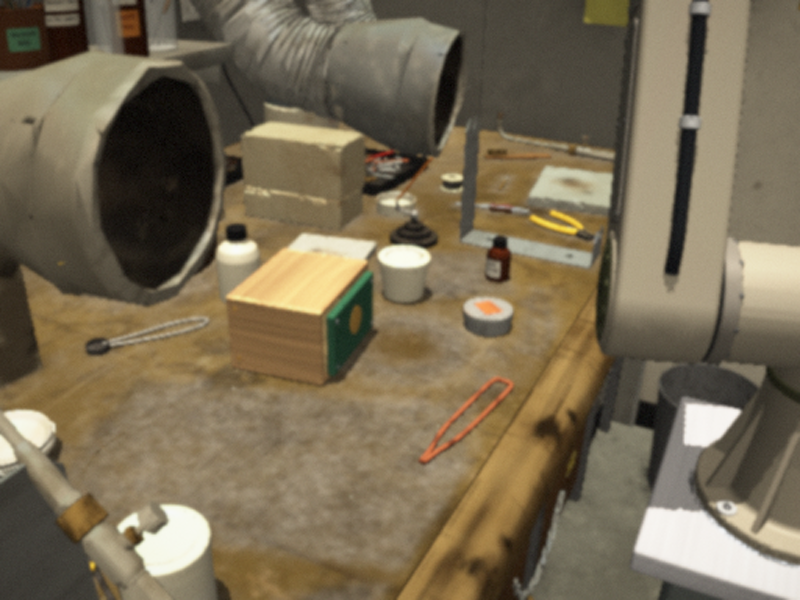

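View pics/b.png

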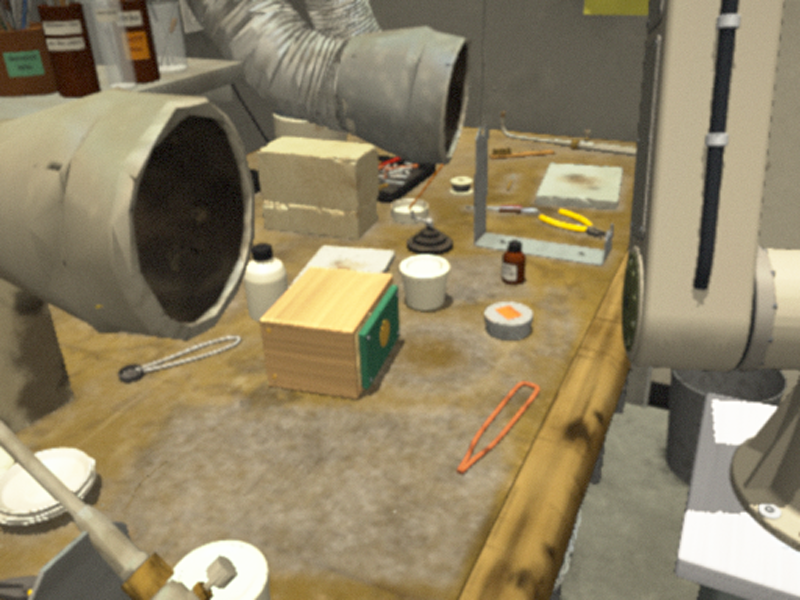

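Run:
```python
from h import *
k=.64
for n,pts in {"scene":[("plate",355,319,.06),("cap",500,239,.076),("base",498,278,0),("uFL",326,291,.111),("uFR",369,261,.111),("uBL",229,297,.111),("uBR",290,250,.111),("cup",404,255,.072),("tin",488,306,.032)],
 "side":[("plate",384,332,.06),("cap",515,243,.076),("base",514,279,0),("uFL",360,324,.111),("uFR",392,273,.111),("uBL",262,320,.111),("uBR",310,268,.111),("cup",425,263,.072),("tin",508,310,.032)]}.items():
  for a,u,v,z in pts: print(n,a,np.round(onz(n,u*k-.18,v*k-.18,z),3))
a=cv2.imread("pics/a.png");b=cv2.imread("pics/b.png")
c=np.hstack([cv2.resize(a[230:390,220:380],(400,400)),cv2.resize(b[230:390,250:410],(400,400))]);cv2.imwrite("pics/c.png",c)
```

```text
scene plate [ 0.583 -0.037  0.06 ]
scene cap [ 0.496 -0.379  0.076]
scene base [ 0.496 -0.387  0.   ]
scene uFL [ 0.608 -0.004  0.111]
scene uFR [ 0.606 -0.119  0.111]
scene uBL [0.71  0.073 0.111]
scene uBR [ 0.729 -0.097  0.111]
scene cup [ 0.611 -0.246  0.072]
scene tin [ 0.453 -0.217  0.032]
side plate [ 0.584 -0.039  0.06 ]
side cap [ 0.497 -0.384  0.076]
side base [ 0.499 -0.394  0.   ]
side uFL [0.583 0.032 0.111]
side uFR [ 0.612 -0.126  0.111]
side uBL [0.712 0.074 0.111]
side uBR [ 0.739 -0.093  0.111]
side cup [ 0.615 -0.255  0.072]
side tin [ 0.455 -0.22   0.032]
```

View pics/c.png

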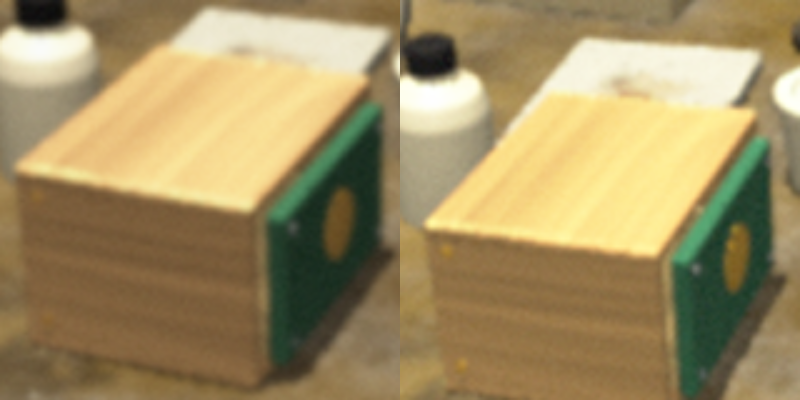

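Run:
```python
from h import *
S={"scene":(220,230,0,[(257,210),(368,75),(18,165),(163,48)],(340,223)),"side":(250,230,400,[(657,253),(755,112),(428,228),(545,95)],(736,258))}
for n,(ox,oy,sx,C,P) in S.items():
  f=lambda p:(((p[0]-sx)/2.5+ox)*.64-.18,(p[1]/2.5+oy)*.64-.18)
  FL,FR,BL,BR=[onz(n,*f(c),.111) for c in C]; pl=onz(n,*f(P),.06)
  for x in(FL,FR,BL,BR,pl):print(n,np.round(x,3))
  for d in(FL-FR,BL-BR,):print("yaw",np.degrees(np.arctan2(-d[0],d[1])),np.linalg.norm(d))
  for d in(BL-FL,BR-FR):print("yaw",np.degrees(np.arctan2(d[1],d[0])),np.linalg.norm(d))
```

```text
scene [0.577 0.054 0.111]
scene [ 0.61  -0.121  0.111]
scene [0.714 0.072 0.111]
scene [ 0.737 -0.096  0.111]
scene [ 0.581 -0.037  0.06 ]
yaw 10.599720344715472 0.1779952910430205
yaw 7.744363770851181 0.1698379220899526
yaw 7.584475850062278 0.1379843059625036
yaw 11.091460303655108 0.12933760712063322
side [0.582 0.053 0.111]
side [ 0.61  -0.12   0.111]
side [0.711 0.077 0.111]
side [ 0.742 -0.092  0.111]
side [ 0.582 -0.036  0.06 ]
yaw 8.932588546857016 0.17500724550184993
yaw 10.494375100125787 0.1723581625290927
yaw 10.89387732112756 0.13056357971583982
yaw 11.97351160417223 0.13537532655599716
```

Run:
```python
from h import *
for p in[(475,246),(540,254),(605,263),(612,252),(482,232)]:print(p,np.round(onz("side",p[0]*.64,p[1]*.64,0),3))
i=np.array([np.cos(.175),np.sin(.175),0]);pl=np.array([.582,-.037,.055])
s=telemetry.get_state();pre=pl-i*.06
print(pre,totool(pre-s["tcp_pos"])*1000)
```

```text
(475, 246) [ 0.616 -0.508  0.   ]
(540, 254) [ 0.485 -0.518  0.   ]
(605, 263) [ 0.361 -0.524  0.   ]
(612, 252) [ 0.359 -0.58   0.   ]
(482, 232) [ 0.628 -0.582  0.   ]
[ 0.52291641 -0.04744649  0.055     ] [ 456.76841071 -315.53012282  176.12723856]
```

Emit:
step_arm:
  moves:
    - [[457,-316,0],[0,0,0.25],0]
    - [[457,-316,0],[0,0,0.25],0]
    - [[457,-316,0],[0,0,0.25],0]
    - [[457,-316,0],[0,0,0.25],0]
    - [[457,-316,0],[0,0,0.25],0]
    - [[457,-316,0],[0,0,0.25],0]
    - [[457,-316,0],[0,0,0.25],0]
    - [[457,-316,0],[0,0,0.25],0]

```text
clock: 0.77
tcp_pos: [0.4087, -0.2368, 0.2311]
orientation: [-0.0, 0.996, 0.087, -0.0]
wrist_force: [1.3, 0.0, -0.5]
finger_gap: -0.0
grip_force: 0.0
```

```bash
cat > w.py <<'E'
from h import *
import sys
s=telemetry.get_state();t=np.array(eval(sys.argv[1]))
w,x,y,z=s["orientation"];r=R.from_quat([x,y,z,w])
yaw=float(sys.argv[2]) if len(sys.argv)>2 else .175
g=R.from_matrix(np.array([[np.cos(yaw),np.sin(yaw),0],[np.sin(yaw),-np.cos(yaw),0],[0,0,-1.]]))
print("t",s["clock"],"tcp",s["tcp_pos"].round(4),"shift",(r.inv().apply(t-s["tcp_pos"])*1000).round(1),"turn",(r.inv()*g).as_rotvec().round(3),"F",s["wrist_force"].round(1),"gap",s["finger_gap"],"j",s["joint_pos"].round(2))
E
python3 w.py "[.523,-.0475,.055]"
```

```text
t 0.7667 tcp [ 0.4087 -0.2368  0.2311] shift [ 145.5 -166.6  176.1] turn [-0.     0.    -0.001] F [ 1.3  0.  -0.5] gap -3.16559845567061e-06 j [-0.7   0.11 -0.21  1.25  0.    2.27]
```

Emit:
step_arm:
  moves:
    - [[145,-166,0],[0,0,0],0]
    - [[145,-166,0],[0,0,0],0]
    - [[145,-166,0],[0,0,0],0]
    - [[145,-166,0],[0,0,0],0]
    - [[145,-166,0],[0,0,0],0]
    - [[145,-166,0],[0,0,0],0]
    - [[145,-166,0],[0,0,0],0]
    - [[145,-166,0],[0,0,0],0]

```text
clock: 1.43
tcp_pos: [0.5219, -0.0497, 0.2307]
orientation: [0.0, 0.996, 0.088, -0.001]
wrist_force: [0.4, -0.8, 0.8]
finger_gap: -0.0001
grip_force: 0.0
```

```bash
python3 w.py "[.523,-.0475,.055]"
python3 - <<'E'
from h import *
p=imaging.camera_params("wrist");i=imaging.read_camera("wrist")
cv2.imwrite("pics/d.png",cv2.resize(i,(800,600),interpolation=cv2.INTER_CUBIC)[:,:,::-1])
import pickle;pickle.dump(p,open("d.pkl","wb"));print(np.round(p["pose"],3),proj("wrist",[.582,-.037,.06],p)/.64)
E
```

```text
t 1.4333 tcp [ 0.5219 -0.0497  0.2307] shift [  1.7  -2.  175.7] turn [0.    0.002 0.002] F [ 0.4 -0.8  0.8] gap -6.339490648778258e-05 j [-0.25  0.22 -0.08  1.27 -0.    2.72]
[[ 0.176  0.947  0.268  0.59 ]
 [-0.984  0.17   0.049 -0.038]
 [ 0.001 -0.272  0.962  0.374]
 [ 0.     0.     0.     1.   ]] [396.78691984 167.83454715]
```

View pics/d.png

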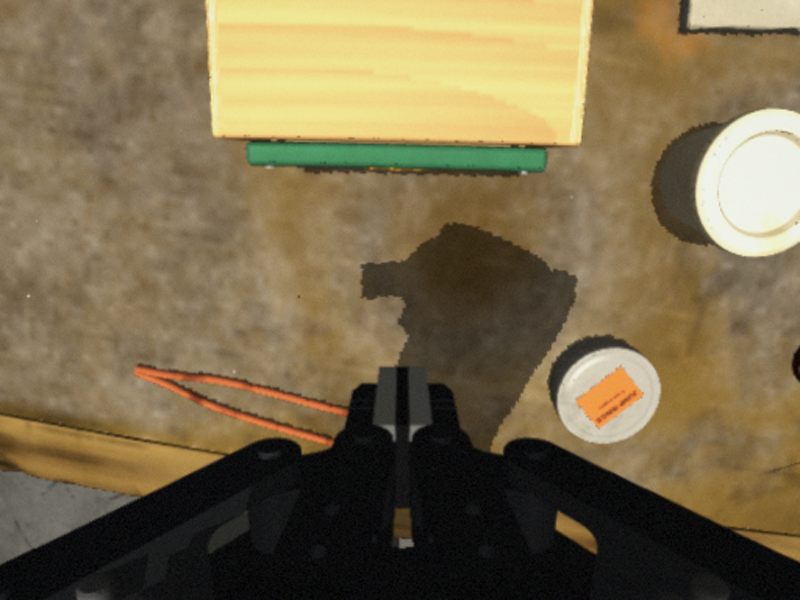

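The wrist view shows the unit's front edge from (212,137) to (581,145), the green front's outer edge from (248,167) to (547,173) and the plate at about (397,169). The drawer is off the tool axis by only about 1°.

Run:
```python
from h import *
import pickle;p=pickle.load(open("d.pkl","rb"))
f=lambda u,v,z:onz("wrist",u*.64-.18,v*.64-.18,z,p)
for a,b,z in[((212,137),(581,145),.111),((248,167),(547,173),.101)]:
  A,B=f(*a,z),f(*b,z);d=A-B;print(A.round(4),B.round(4),((A+B)/2).round(4),np.degrees(np.arctan2(-d[0],d[1])),np.linalg.norm(d))
```

```text
[0.5826 0.053  0.111 ] [ 0.6102 -0.1224  0.111 ] [ 0.5964 -0.0347  0.111 ] 8.933685766868091 0.17758430788956242
[0.5708 0.037  0.101 ] [ 0.5944 -0.112   0.101 ] [ 0.5826 -0.0375  0.101 ] 9.017467324213005 0.15086223985152777
```

```bash
python3 w.py "[.5336,-.0448,.055]" .157
```

```text
t 1.4833 tcp [ 0.5216 -0.0505  0.2308] shift [ 13.1  -3.5 175.8] turn [0.    0.001 0.018] F [ 0.1 -0.6  0.7] gap 0.0002754267697542942 j [-0.25  0.22 -0.09  1.27 -0.    2.72]
```

Emit:
step_arm:
  moves:
    - [[13,-3.5,42],[0,0,0.018],0]
    - [[13,-3.5,84],[0,0,0.018],0]
    - [[13,-3.5,126],[0,0,0.018],0]
    - [[13,-3.5,160],[0,0,0.018],0]
    - [[13,-3.5,176],[0,0,0.018],0]
    - [[13,-3.5,176],[0,0,0.018],0]
    - [[13,-3.5,176],[0,0,0.018],0]

```text
clock: 2.07
tcp_pos: [0.5331, -0.0458, 0.0548]
orientation: [-0.0, 0.997, 0.077, -0.001]
wrist_force: [0.4, -0.1, 0.1]
finger_gap: 0.0
grip_force: 0.0
```

```bash
python3 w.py "[.583,-.037,.055]" .157
```

```text
t 2.0667 tcp [ 0.5331 -0.0458  0.0548] shift [50.7 -1.1 -0.3] turn [-0.001  0.002 -0.003] F [ 0.4 -0.1  0.1] gap 9.609488068955354e-06 j [-0.24  0.36 -0.35  0.87 -0.    2.75]
```

Emit:
step_arm:
  moves:
    - [[20,0,0],[0,0,0],0]
    - [[34,0,0],[0,0,0],0]
    - [[37,0,0],[0,0,0],0]
    - [[39,0,0],[0,0,0],0]
    - [[41,0,0],[0,0,0],0]
    - [[43,0,0],[0,0,0],0]
    - [[45,0,0],[0,0,0],0]
    - [[45,0,0],[0,0,0],0]

```text
clock: 2.73
tcp_pos: [0.5779, -0.0377, 0.0557]
orientation: [0.0, 0.997, 0.078, -0.0]
wrist_force: [-3.4, -0.7, 1.3]
finger_gap: -0.0002
grip_force: 0.0
```

Emit:
step_arm:
  moves:
    - [[2,0,0],[0,0,0],0]
    - [[4,0,0],[0,0,0],0]
    - [[5,0,0],[0,0,0],0]
    - [[5,0,0],[0,0,0],0]

```text
clock: 3.07
tcp_pos: [0.5797, -0.0369, 0.0548]
orientation: [-0.0, 0.997, 0.078, -0.004]
wrist_force: [-11.8, -3.3, 4.4]
finger_gap: -0.0003
grip_force: 0.0
```

Emit:
step_arm:
  moves:
    - [[-40,0,0],[0,0,0],0]
    - [[-80,0,0],[0,0,0],0]
    - [[-120,0,0],[0,0,0],0]
    - [[-150,0,0],[0,0,0],0]
    - [[-150,0,-40],[0,0,0],85]
    - [[-150,0,-80],[0,0,0],85]
    - [[-150,0,-120],[0,0,0],85]
    - [[-150,0,-130],[0,0,0],85]

```text
clock: 3.73
tcp_pos: [0.4388, -0.061, 0.1918]
orientation: [0.002, 0.997, 0.078, 0.005]
wrist_force: [1.1, 0.0, 0.3]
finger_gap: 0.0486
grip_force: 0.0
```

```bash
python3 w.py "[.497,-.387,.19]" .157
```

```text
t 3.7333 tcp [ 0.4388 -0.061   0.1918] shift [  6.6 331.    3.4] turn [ 0.005 -0.01  -0.   ] F [1.1 0.  0.3] gap 0.04855181465323827 j [-0.32  0.07 -0.36  1.13  0.    2.66]
```

Emit:
step_arm:
  moves:
    - [[-20,331,0],[0,0,0],85]
    - [[-20,331,0],[0,0,0],85]
    - [[-20,331,0],[0,0,0],85]
    - [[-20,331,0],[0,0,0],85]
    - [[-20,331,0],[0,0,0],85]
    - [[-20,331,0],[0,0,0],85]
    - [[-20,331,0],[0,0,0],85]
    - [[-20,331,0],[0,0,0],85]

```text
clock: 4.4
tcp_pos: [0.4679, -0.3929, 0.1857]
orientation: [0.001, 0.997, 0.078, 0.001]
wrist_force: [0.8, 0.6, -0.4]
finger_gap: 0.085
grip_force: 0.0
```

```bash
python3 w.py "[.475,-.387,.19]" .157
```

```text
t 4.4 tcp [ 0.4679 -0.3929  0.1857] shift [ 7.9 -4.7 -4.3] turn [ 0.002 -0.002 -0.001] F [ 0.8  0.6 -0.4] gap 0.08499557654109761 j [-0.83  0.4   0.05  1.23  0.    2.16]
```

Emit:
step_arm:
  moves:
    - [[0,0,0],[0,0,0],85]
    - [[0,0,0],[0,0,0],85]

```text
clock: 4.57
tcp_pos: [0.4676, -0.3926, 0.1846]
orientation: [0.0, 0.997, 0.077, 0.0]
wrist_force: [-0.3, 0.7, 0.7]
finger_gap: 0.0848
grip_force: 0.0
```

```bash
python3 - <<'E'
from h import *
p=imaging.camera_params("wrist");i=imaging.read_camera("wrist")
j=imaging.read_camera("side")
cv2.imwrite("pics/e.png",np.vstack([cv2.resize(i,(533,400)),cv2.resize(j[120:270,140:340],(533,400))[:200]])[:,:,::-1])
import pickle;pickle.dump(p,open("e.pkl","wb"))
E
python3 w.py "[.497,-.387,.19]" .157
```

```text
t 4.6667 tcp [ 0.4675 -0.3897  0.1851] shift [29.6  2.  -4.9] turn [-0.001 -0.    -0.   ] F [-0.8 -0.2  0.6] gap 0.0845719316145869 j [-0.83  0.39  0.05  1.23  0.    2.16]
```

View pics/e.png

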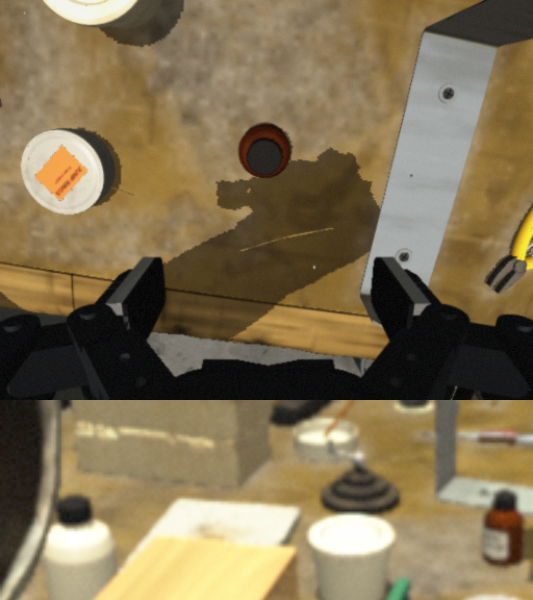

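The wrist view shows the bottle cap's centre at (265,156), with the bracket's edge at about 400 px, well to the right of the bottle. In the side view part of the green front is visible, out of its unit.

```bash
python3 - <<'E'
from h import *
import pickle;p=pickle.load(open("e.pkl","rb"));k=512/533
for q in[(265,156),(265,139),(265,176)]:print(onz("wrist",q[0]*k,q[1]*k,.076,p).round(4))
for q in[(430,35),(367,290),(400,165)]:print(onz("wrist",q[0]*k,q[1]*k,.0,p).round(4))
E
python3 w.py "[.497,-.382,.017]" .157
```

```text
[ 0.4994 -0.3867  0.076 ]
[ 0.5114 -0.3848  0.076 ]
[ 0.485  -0.3889  0.076 ]
[ 0.6166 -0.5143  0.    ]
[ 0.3659 -0.5149  0.    ]
[ 0.4999 -0.5155  0.    ]
t 4.6667 tcp [ 0.4675 -0.3897  0.1851] shift [ 30.3  -2.9 168.1] turn [-0.001 -0.    -0.   ] F [-0.8 -0.2  0.6] gap 0.0845719316145869 j [-0.83  0.39  0.05  1.23  0.    2.16]
```

Emit:
step_arm:
  moves:
    - [[32,2,10],[0,0,0],85]
    - [[32,2,45],[0,0,0],85]
    - [[32,2,80],[0,0,0],85]
    - [[32,2,115],[0,0,0],85]
    - [[32,2,145],[0,0,0],85]
    - [[32,2,160],[0,0,0],85]
    - [[32,2,168],[0,0,0],85]
    - [[32,2,168],[0,0,0],85]
  grip_force: 20

```text
clock: 5.33
tcp_pos: [0.4988, -0.3846, 0.0159]
orientation: [-0.001, 0.997, 0.079, -0.001]
wrist_force: [-0.2, 0.2, -0.4]
finger_gap: 0.0853
grip_force: 0.0
```

Emit:
step_arm:
  moves:
    - [[0,0,0],[0,0,0],60]
    - [[0,0,0],[0,0,0],50]
    - [[0,0,0],[0,0,0],44]
    - [[0,0,0],[0,0,0],40]
    - [[0,0,0],[0,0,0],35]
    - [[0,0,0],[0,0,0],30]
    - [[0,0,0],[0,0,0],30]
    - [[0,0,0],[0,0,0],30]
  grip_force: 30

```text
clock: 6.0
tcp_pos: [0.5005, -0.3879, 0.0193]
orientation: [0.001, 0.997, 0.078, 0.001]
wrist_force: [-1.8, 1.7, 7.5]
finger_gap: 0.0414
grip_force: 30.4
```

```bash
python3 w.py "[.5,-.387,.15]" .157
```

```text
t 6.0 tcp [ 0.5005 -0.3879  0.0193] shift [-1.000e-01 -7.000e-01 -1.307e+02] turn [ 0.002 -0.002 -0.   ] F [-1.8  1.7  7.5] gap 0.041448352608844795 j [-0.79  0.55 -0.12  0.89  0.    2.2 ]
```

Emit:
step_arm:
  moves:
    - [[0,0,-10],[0,0,0],30]
    - [[0,0,-25],[0,0,0],30]
    - [[0,0,-50],[0,0,0],30]
    - [[0,0,-80],[0,0,0],30]
    - [[0,0,-110],[0,0,0],30]
    - [[0,0,-140],[0,0,0],30]
    - [[0,0,-150],[0,0,0],30]
    - [[0,0,-150],[0,0,0],30]

```text
clock: 6.67
tcp_pos: [0.501, -0.3887, 0.1717]
orientation: [0.003, 0.997, 0.078, 0.002]
wrist_force: [0.5, 0.4, -0.3]
finger_gap: 0.0414
grip_force: 30.6
```

```bash
python3 w.py "[.545,-.043,.17]" .157
```

```text
t 6.6667 tcp [ 0.501  -0.3887  0.1717] shift [ 9.740e+01 -3.346e+02  1.000e-01] turn [ 0.006 -0.004 -0.   ] F [ 0.5  0.4 -0.3] gap 0.04139657399737862 j [-0.79  0.44  0.09  1.21 -0.    2.2 ]
```

Emit:
step_arm:
  moves:
    - [[8,-28,0],[0,0,0],30]
    - [[18,-62,0],[0,0,0],30]
    - [[29,-100,0],[0,0,0],30]
    - [[40,-138,0],[0,0,0],30]
    - [[51,-176,0],[0,0,0],30]
    - [[62,-213,0],[0,0,0],30]
    - [[72,-248,0],[0,0,0],30]
    - [[80,-275,0],[0,0,0],30]

```text
clock: 7.33
tcp_pos: [0.5341, -0.0999, 0.1654]
orientation: [-0.001, 0.997, 0.079, -0.002]
wrist_force: [-0.1, -0.5, -0.3]
finger_gap: 0.0415
grip_force: 30.7
```

```bash
python3 w.py "[.546,-.043,.17]" .157
```

```text
t 7.3333 tcp [ 0.5341 -0.0999  0.1654] shift [ 20.6 -54.3  -4.6] turn [-0.002  0.003  0.001] F [-0.1 -0.5 -0.3] gap 0.041455548397193155 j [-0.33  0.28 -0.16  1.13  0.    2.65]
```

Emit:
step_arm:
  moves:
    - [[8,-25,-2],[0,0,0],30]
    - [[16,-44,-5],[0,0,0],30]
    - [[20.5,-54,-5],[0,0,0],30]
    - [[20.5,-54,-5],[0,0,0],30]
    - [[20.5,-54,-5],[0,0,0],30]
    - [[20.5,-54,-5],[0,0,0],30]

```text
clock: 7.83
tcp_pos: [0.5469, -0.0474, 0.1715]
orientation: [0.0, 0.997, 0.078, -0.001]
wrist_force: [-0.6, -1.1, -0.7]
finger_gap: 0.0411
grip_force: 30.7
```

```bash
python3 - <<'E'
from h import *
p=imaging.camera_params("wrist");i=imaging.read_camera("wrist")
j=imaging.read_camera("side")
cv2.imwrite("pics/f.png",np.vstack([cv2.resize(i,(533,400))[:350],cv2.resize(j[130:270,160:340],(533,400))[:250]])[:,:,::-1])
import pickle;pickle.dump(p,open("f.pkl","wb"))
E
python3 w.py "[.546,-.043,.044]" .157
```

```text
t 7.9333 tcp [ 0.547  -0.0477  0.1718] shift [ -0.2  -4.8 127.8] turn [ 0.     0.001 -0.002] F [ 0.4  1.  -1.4] gap 0.04136160483129017 j [-0.23  0.29 -0.14  1.15 -0.    2.75]
```

View pics/f.png

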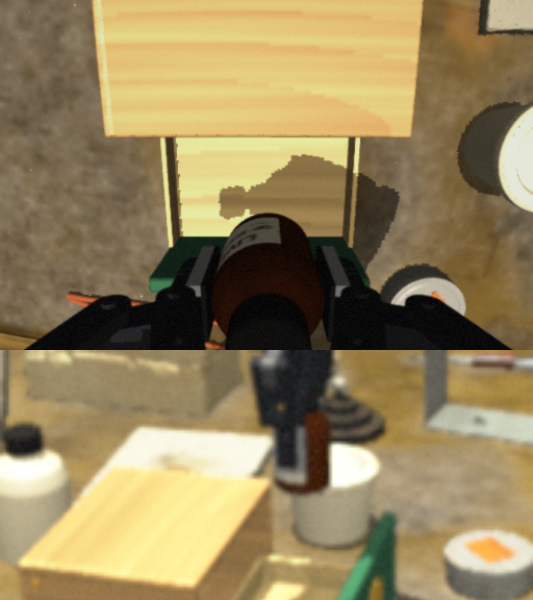

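The drawer is open: its side walls run at u≈170 and 352, and its front's inner edge is at v≈238. The bottle hangs upright between the pads.

Run:
```python
from h import *
import pickle;p=pickle.load(open("f.pkl","rb"));k=512/533
f=lambda u,v,z:onz("wrist",u*k,v*k,z,p)
i=np.array([np.cos(.157),np.sin(.157),0]);l=np.array([-i[1],i[0],0]);c=np.array([.546,-.043,0])
for n,a in[("front in L",f(178,237,.101)),("front in R",f(352,238,.101)),("wallL",f(167,200,.046)),("wallR",f(355,200,.046)),("unit",f(260,137,.111)),("green out",f(150,290,.101))]:
  d=a-c;print(n,a.round(3),"in %.1f left %.1f"%(d@i*1e3,d@l*1e3))
```

```text
front in L [0.523 0.007 0.101] in -14.7 left 53.0
front in R [ 0.54  -0.105  0.101] in -15.4 left -60.3
wallL [0.529 0.03  0.046] in -5.0 left 74.5
wallR [ 0.553 -0.118  0.046] in -5.1 left -74.8
unit [ 0.596 -0.036  0.111] in 50.4 left -1.0
green out [0.481 0.023 0.101] in -53.7 left 75.3
```

Emit:
step_arm:
  moves:
    - [[0,-5,0],[0,0,0],30]
    - [[0,-5,20],[0,0,0],30]
    - [[0,-5,45],[0,0,0],30]
    - [[0,-5,70],[0,0,0],30]
    - [[0,-5,95],[0,0,0],30]
    - [[0,-5,110],[0,0,0],30]
    - [[0,-5,120],[0,0,0],30]
    - [[0,-5,120],[0,0,0],30]

```text
clock: 8.6
tcp_pos: [0.5449, -0.0416, 0.0501]
orientation: [-0.001, 0.997, 0.078, -0.002]
wrist_force: [-0.3, 0.4, -0.7]
finger_gap: 0.0414
grip_force: 30.7
```

Emit:
step_arm:
  moves:
    - [[0,0,0],[0,0,0],30]
    - [[0,0,0],[0,0,0],30]

```text
clock: 8.77
tcp_pos: [0.5476, -0.0419, 0.0534]
orientation: [0.0, 0.997, 0.078, 0.001]
wrist_force: [0.4, 0.2, 0.3]
finger_gap: 0.0413
grip_force: 30.7
```

```bash
python3 w.py "[.546,-.043,.0415]" .157
```

```text
t 8.7667 tcp [ 0.5476 -0.0419  0.0534] shift [-1.7  0.9 11.9] turn [ 0.001 -0.002 -0.001] F [0.4 0.2 0.3] gap 0.041250461682688165 j [-0.22  0.38 -0.32  0.87 -0.    2.76]
```

Lower slowly, feeling for contact.

Emit:
step_arm:
  moves:
    - [[0,0,2],[0,0,0],30]
    - [[0,0,4],[0,0,0],30]
    - [[0,0,6],[0,0,0],30]
    - [[0,0,7],[0,0,0],30]
    - [[0,0,8],[0,0,0],30]
    - [[0,0,8],[0,0,0],30]

```text
clock: 9.27
tcp_pos: [0.5464, -0.0415, 0.0441]
orientation: [-0.0, 0.997, 0.078, -0.0]
wrist_force: [0.2, -0.6, -0.7]
finger_gap: 0.0412
grip_force: 30.7
```

Emit:
step_arm:
  moves:
    - [[0,0,1],[0,0,0],30]
    - [[0,0,2],[0,0,0],30]
    - [[0,0,2],[0,0,0],30]

```text
clock: 9.52
tcp_pos: [0.5464, -0.0415, 0.0421]
orientation: [-0.0, 0.997, 0.078, -0.0]
wrist_force: [0.5, -0.2, -0.7]
finger_gap: 0.0416
grip_force: 30.7
```

Emit:
step_arm:
  moves:
    - [[0,0,1],[0,0,0],30]
    - [[0,0,2],[0,0,0],30]
    - [[0,0,2],[0,0,0],30]

```text
clock: 9.77
tcp_pos: [0.5471, -0.0415, 0.0412]
orientation: [0.0, 0.997, 0.078, 0.001]
wrist_force: [-2.3, 1.2, 6.2]
finger_gap: 0.0416
grip_force: 31.3
```

Emit:
step_arm:
  moves:
    - [[0,0,0],[0,0,0],42]
    - [[0,0,0],[0,0,0],46]
    - [[0,0,0],[0,0,0],52]
    - [[0,0,0],[0,0,0],62]
    - [[0,0,0],[0,0,0],72]
    - [[0,0,0],[0,0,0],72]

```text
clock: 10.27
tcp_pos: [0.5465, -0.0415, 0.0401]
orientation: [0.0, 0.997, 0.078, -0.0]
wrist_force: [-0.2, 0.1, -0.5]
finger_gap: 0.0721
grip_force: 0.0
```

Emit:
step_arm:
  moves:
    - [[0,0,-10],[0,0,0],72]
    - [[0,0,-30],[0,0,0],72]
    - [[0,0,-60],[0,0,0],72]
    - [[0,0,-95],[0,0,0],72]
    - [[0,0,-130],[0,0,0],72]
    - [[0,0,-150],[0,0,0],72]
    - [[0,0,-150],[0,0,0],72]
    - [[0,0,-150],[0,0,0],72]

```text
clock: 10.93
tcp_pos: [0.5477, -0.0417, 0.1924]
orientation: [0.001, 0.997, 0.078, 0.002]
wrist_force: [0.5, -0.7, -0.3]
finger_gap: 0.0717
grip_force: 0.0
```

```bash
python3 - <<'E'
from h import *
i=imaging.read_camera("wrist");j=imaging.read_camera("side")
cv2.imwrite("pics/g.png",np.vstack([cv2.resize(i,(533,400))[:350],cv2.resize(j[130:270,160:340],(533,400))[150:400]])[:,:,::-1])
E
python3 w.py "[.43,-.061,.19]" .157
```

```text
t 11.0333 tcp [ 0.546  -0.0414  0.1897] shift [-117.6    1.3   -0.2] turn [-0.     0.001 -0.   ] F [-0.1 -0.1 -0.6] gap 0.0723348210433796 j [-0.22  0.28 -0.11  1.19 -0.    2.76]
```

View pics/g.png

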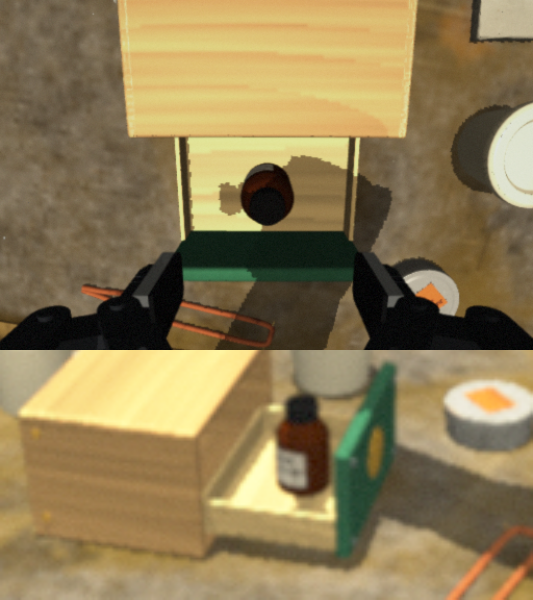

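The bottle stands upright in the open drawer, at (267,195) in the wrist view, clear of the walls. Now go round in front and push.

Emit:
step_arm:
  moves:
    - [[-40,0,0],[0,0,0],0]
    - [[-80,1,0],[0,0,0],0]
    - [[-112,1,0],[0,0,0],0]
    - [[-112,1,0],[0,0,0],0]
    - [[-112,1,40],[0,0,0],0]
    - [[-112,1,80],[0,0,0],0]
    - [[-112,1,120],[0,0,0],0]
    - [[-112,1,135],[0,0,0],0]

```text
clock: 11.7
tcp_pos: [0.4316, -0.0586, 0.0498]
orientation: [-0.002, 0.997, 0.078, -0.004]
wrist_force: [-1.3, -0.4, 0.0]
finger_gap: 0.0003
grip_force: 0.0
```

Emit:
step_arm:
  moves:
    - [[0,0,0],[0,0,0],0]
    - [[0,0,0],[0,0,0],0]

```text
clock: 11.87
tcp_pos: [0.4345, -0.0594, 0.0539]
orientation: [-0.001, 0.997, 0.078, -0.002]
wrist_force: [0.4, 0.7, 1.1]
finger_gap: -0.0
grip_force: 0.0
```

```bash
python3 w.py "[.5797,-.0375,.055]" .157
```

```text
t 11.8667 tcp [ 0.4345 -0.0594  0.0539] shift [146.8   1.   -1.7] turn [-0.002  0.004 -0.   ] F [0.4 0.7 1.1] gap -2.5286842330516357e-05 j [-0.32  0.2  -0.58  0.8  -0.    2.67]
```

Emit:
step_arm:
  moves:
    - [[15,0,0],[0,0,0],0]
    - [[28,0,0],[0,0,0],0]
    - [[36,0,0],[0,0,0],0]
    - [[41,0,0],[0,0,0],0]
    - [[46,0,0],[0,0,0],0]
    - [[52,0,0],[0,0,0],0]
    - [[58,0,0],[0,0,0],0]
    - [[64,0,0],[0,0,0],0]

```text
clock: 12.53
tcp_pos: [0.499, -0.0498, 0.0552]
orientation: [-0.0, 0.997, 0.078, -0.001]
wrist_force: [-3.5, -1.0, 1.5]
finger_gap: -0.0001
grip_force: 0.0
```

Emit:
step_arm:
  moves:
    - [[6,0,0],[0,0,0],0]
    - [[12,0,0],[0,0,0],0]
    - [[18,0,0],[0,0,0],0]
    - [[24,0,0],[0,0,0],0]
    - [[30,0,0],[0,0,0],0]
    - [[36,0,0],[0,0,0],0]
    - [[42,0,0],[0,0,0],0]
    - [[48,0,0],[0,0,0],0]

```text
clock: 13.2
tcp_pos: [0.5469, -0.0425, 0.0552]
orientation: [0.0, 0.997, 0.078, -0.0]
wrist_force: [-5.6, -1.8, 2.5]
finger_gap: 0.0002
grip_force: 0.0
```

```bash
python3 w.py "[.5797,-.0375,.055]" .157
```

```text
t 13.2 tcp [ 0.5469 -0.0425  0.0552] shift [33.2  0.2  0.1] turn [ 0.     0.001 -0.   ] F [-5.6 -1.8  2.5] gap 0.00016110557078478658 j [-0.22  0.38 -0.31  0.88 -0.    2.76]
```

Emit:
step_arm:
  moves:
    - [[6,0,0],[0,0,0],0]
    - [[12,0,0],[0,0,0],0]
    - [[18,0,0],[0,0,0],0]
    - [[23,0,0],[0,0,0],0]
    - [[27,0,0],[0,0,0],0]
    - [[30,0,0],[0,0,0],0]
    - [[32,0,0],[0,0,0],0]
    - [[32,0,0],[0,0,0],0]

```text
clock: 13.87
tcp_pos: [0.5787, -0.0374, 0.0549]
orientation: [-0.0, 0.997, 0.078, -0.0]
wrist_force: [-3.7, -1.0, 0.0]
finger_gap: -0.0001
grip_force: 0.0
```

Emit:
step_arm:
  moves:
    - [[2,0,0],[0,0,0],0]
    - [[4,0,0],[0,0,0],0]
    - [[4,0,0],[0,0,0],0]

```text
clock: 14.12
tcp_pos: [0.5798, -0.037, 0.0546]
orientation: [0.0, 0.997, 0.078, -0.003]
wrist_force: [-10.9, -3.5, 2.8]
finger_gap: 0.0002
grip_force: 0.0
```

At the stop, with the force rising as on the first press. Back away.

Emit:
step_arm:
  moves:
    - [[-20,0,0],[0,0,0],0]
    - [[-60,0,0],[0,0,0],0]
    - [[-100,0,0],[0,0,0],0]
    - [[-135,0,0],[0,0,0],0]
    - [[-140,0,-40],[0,0,0],0]
    - [[-140,0,-80],[0,0,0],0]
    - [[-140,0,-120],[0,0,0],0]
    - [[-140,0,-150],[0,0,0],0]

```text
clock: 14.78
tcp_pos: [0.4459, -0.0591, 0.2091]
orientation: [0.001, 0.997, 0.078, 0.003]
wrist_force: [0.4, -0.4, 0.2]
finger_gap: -0.0004
grip_force: 0.0
```

Emit:
step_arm:
  moves:
    - [[0,0,0],[0,0,0],0]
    - [[0,0,0],[0,0,0],0]
    - [[0,0,0],[0,0,0],0]
    - [[0,0,0],[0,0,0],0]
    - [[0,0,0],[0,0,0],0]
    - [[0,0,0],[0,0,0],0]
    - [[0,0,0],[0,0,0],0]
    - [[0,0,0],[0,0,0],0]

```text
clock: 15.45
tcp_pos: [0.4438, -0.0586, 0.2047]
orientation: [-0.0, 0.997, 0.078, -0.001]
wrist_force: [0.4, -0.2, -0.0]
finger_gap: -0.0003
grip_force: 0.0
```

Run:
```python
from h import *
i=imaging.read_camera("wrist");j=imaging.read_camera("side")
cv2.imwrite("pics/i.png",np.vstack([cv2.resize(i,(533,400))[:350],cv2.resize(j[130:270,160:340],(533,400))[150:400]])[:,:,::-1])
```

```text
(no output)
```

View pics/i.png

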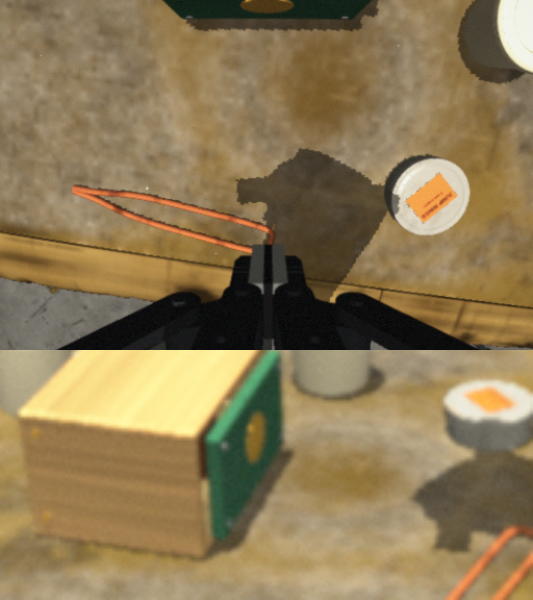

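The drawer has stayed shut: in the side view its front, plate at (257,435), stands slightly proud of the unit as it did at the start. The gripper is clear of everything.

```bash
python3 -c "
from workcell import env;print(env.hand_in())"
```

```text
the job is handed in; nothing more can be done
None
```

The brown bottle was stood upright in the drawer, the drawer was pushed to its stop and stayed shut when released, and the job was handed in at about 15.5 s, with no verdict returned.

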